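# Set a fragile bisque pot in the painting cradle

### The arm

A 7-joint arm with a two-finger parallel gripper is mounted at the origin on the work surface. World frame = base frame: x ahead of the robot, y to its left, z up, the work surface at z = 0. Lengths are in m, angles in degrees, forces in N, time in s.
With the tool pointing down it reaches from about 0.4 to 0.925 m from the base axis. Payload 4.1 kg.
Tool frame: the origin (TCP) lies midway between the tips of the shut fingers; the grasp point (between the pads) lies 19 mm behind it (bot.hold_point_z is the distance from the TCP to the grasp point, in m); z points along the fingers, y is the line along which they close (so a half turn about z gives the same grasp; the last joint's range is limited). The gripper opens to 85 mm and grips with 20 to 120 N. Pads are 22 mm wide; open, the fingers measure 114 mm over their backs; the gripper's body (76 mm by 85 mm) begins 54 mm behind the grasp point. The pads swing forward as they close: fully open they stand 13 mm farther back than shut.
Start: joints at [61.994, 22.827, 2.584, 88.041, -1.071, 69.15, -2.905], TCP at [0.247, -0.601, 0.231] pointing down, gripper open.
Joint ranges: [-161.44, 161.44], [-28.35, 127.94], [-78.24, 83.42], [0, 140.83], [-78.03, 258.03], [13.02, 114.36], [-168.23, 168.23]. Speed limits (degrees/s): [147.25, 147.25, 180, 180, 180, 180, 180].

### API

Orientations are given as a 3x3 rotation matrix whose columns are the frame's x, y, z axes.
In Python, from workcell import bot gives the robot as it stands.
- The arm moves only by the shell command python3 -m creep 'ROWS' [OPENING] [FORCE]. ROWS is JSON, a list that holds one entry, the list of rows, each a list of 4 numbers: the shift along the world's x, y, z in mm, then the turn about the world's z in rad. A call has exactly 10 rows; each row shifts and turns the commanded pose from where the row before left it; what a row does not reach is not made up. A row lasts 1/8 s, in which the tool goes at most 62.5 mm and 10.7 degrees, less where a joint would pass 70% of its speed; a pose out of reach is approached as far as the arm can. A call with a gripper value outside its range is refused whole. OPENING is the closure, from -1 (fully open) to 1 (shut), set as the call begins (- or left out, the last holds). The fingers move at their own pace and stop on an object; FORCE is the grip in N (left out, the last holds). Time passes only in rows, so rows that do not move let the fingers close, or fill a call up. It gives the time, the measured TCP pose, the force, the opening and the grip force at its end, in the units of the state.
- bot.read_state(): the state, without advancing time (a new reading comes with each control period).
- bot.snapshot(name): name is "side" or "top"; returns the picture (420x560x3 uint8, blue, green, red); there is no depth.
- bot.camera_model(name): a dict with "mtx" (3x3 intrinsics, pixels), "rvec" (rotation vector, rad) and "tvec" (3), from world to camera coordinates, as OpenCV has them. Camera axes: x right, y down, z forward; pixel columns grow to the right and rows downward; lengths in m; the calibration is good to about 2 mm. A picture is of the moment at which its call begins. camera_model takes no time and is no camera call.
- bot.close_job(): hands the job in; it is judged then, once.
Trained networks look in the newest picture that a camera, given by its name, has taken for a name from the list of things; names that differ only in an ending like _2 or _b are one class to them, and where a whole thing is asked for, a point or a joint stands for the part that bears it (a point fixed in the world has none). Each returns a list of dicts, best first, with "p" (0 to 1); they miss things now and then, are a little off and sometimes report something else, mostly with a low value. They report only what shows in the picture. A call takes as long as a camera call.
- bot.trace(camera, query): "region" (420x560 bool, what is visible of it) and "rect" ([left, top, width, height] in pixels, round what is visible of it).
- bot.landmark_of(camera, query): "at" ([column, row] in pixels: a listed point, or the origin of a listed thing).
The state is a dict: "clock": time; "joints": joint angles; "qvel": joint speeds; "joint_efforts": joint torques, N m; "ee_pos": TCP position; "ee_rot": TCP orientation; "contact_force": force on the tool from outside, world axes, zero at the start; "moment": the same for the moment, N m; "finger_gap": finger opening in m; "gripper_force": force on a finger pad.
Only numpy, scipy, OpenCV 4.12 (cv2) and the standard library are available. Lean on these libraries where they do the work, as an engineer would, in place of code of your own. Each camera call takes 0.05 s, during which the arm holds its last target. There are 200 camera calls.

### The job

Clear the cradle first: nest the two loose cups, one after the other, into the third cup standing on its cork coaster. Then slide the fragile bisque pot gently along the table, without lifting, tipping or squeezing it, from the side into the gap between the cradle's sprung pad and its backrest. Finally push the cradle's carriage towards the pot so that the pad carries the pot fully home against the backrest and is left sprung in about half way, and leave the other things on the table alone.

Things in the scene. Friction and masses are not known exactly. Their poses are not given: they have to be found in the camera images.
- pot: Unglazed, fragile bisque pot, pale beige, open top, 100 mm outer diameter (straight side up to 66 mm), 75 mm high, wall 6 mm, about 300 g; too wide to grasp across and it breaks if touched with more than about 12 N. Starts on the table to the left or right of the cradle. Origin: centre of its underside, z up.
- cup_a: Grey tapered stacking cup, 78 mm high, 66 mm outer diameter at the rim, 40 mm at the foot, wall 3 mm, solid foot 27 mm thick (inner floor 27 mm up), so each nested cup stands 27 mm above the one below. Starts upright inside the cradle. Origin: centre of its underside.
- cup_b: An identical cup, upright on the table beside the cradle's carriage. Origin: centre of its underside.
- cup_c: An identical cup, upright on the cork coaster: the bottom cup of the stack, to stay on the coaster. Origin: centre of its underside.
- coaster: Fixed cork disc, 100 mm across, 5 mm thick, on the other side of the cradle from the pot. Origin: centre of its underside.
- home (a point): Centre, at table height, of the pot's final place in the cradle (against the backrest, midway along it). Fixed with the cradle, which is screwed to the table. Its x axis is the cradle's axis, from the carriage to the backrest (roughly away from the robot); y left, z up. Both sides (+y, -y) are open, with no step at the mat's edge.
- cradle: Fixed wooden cradle on a thin cork mat 200 by 170 mm; origin and axes as home. Backrest: a 50 mm high, 110 mm wide upright board across the axis, its flat face at x = +50 mm (so the pot's side touches it when home). The carriage's track, 40 mm wide and 12 mm high, lies from x = -215 to -100 mm.
- carriage (a joint): Slide of the carriage along the cradle's x axis, m: 0 fully open, 0.085 fully closed. Starts at 0 to 0.008. Stiff (about 10 N) and stays where it is left. With the pot home the free pad just touches it at 0.060, and is half way in at 0.070.
- fin_back (a point): Centre of the rear (-x) face of the carriage's upright wooden fin, 65 mm above the table; axes as the cradle's. Fin 16 mm thick, 50 mm wide, top 85 mm high. Below it a block 60 by 60 mm, top 32 mm high, reaches 22 mm behind this face. In front of the fin a spring housing reaches 14 mm, top 52 mm high. With the carriage at 0.070 this point is 113 mm behind home.
- pad (a joint): How far the pad is sprung in towards the carriage, m: 0 free, 0.010 half way, 0.020 fully in. Spring 0.6 N per mm.
- pad_face (a point): Centre of the front face (towards +x) of the cork pad that the spring carries in front of the fin: 70 mm wide, 40 mm high, 20 to 60 mm above the table, 73 mm ahead of the fin's rear face when free.
- ink_a: White ink bottle, 36 mm across, 85 mm high: leave alone. Origin: centre of its underside.
- ink_b: Amber ink bottle, 36 mm across, 85 mm high: leave alone. Origin: centre of its underside.
- water_jar: Blue ceramic jar, 76 mm across, 90 mm high: leave alone. Origin: centre of its underside.
- brush: Long paint brush lying on the table: leave alone. x axis along the handle towards the bristles.

How it is judged:
By the outcome, as a careful person would: the job done as asked, in the order asked, and still so for the second after the job is handed in, with the robot touching nothing.
It also fails if it takes over 72 s, if anything falls off the work surface, if the arm or the gripper's body presses on something with over 40 N, if the wrist force passes 120 N, or if a joint passes its speed limit or range.

## Working session

There is one attempt and no reset: what is moved stays moved. The work goes in short steps, Python scripts to look and compute and a shell command to move; the robot and the scene stay as the last step left them, time stands still between calls to the robot, and variables do not carry over. Pictures are saved under pics/ and viewed, at most 10 in all, crops included, and the job is handed in when it is done.

```bash
mkdir -p pics; ls; python3 - <<'E'
from workcell import bot
import cv2,numpy as np
s=bot.read_state();print({k:np.round(v,3).tolist() for k,v in s.items()}, bot.hold_point_z)
for n in("side","top"):
    cv2.imwrite(f"pics/{n}0.png",bot.snapshot(n))
    m=bot.camera_model(n);R=cv2.Rodrigues(np.array(m["rvec"]))[0];print(n,np.round(m["mtx"],1).tolist(),(-R.T@np.array(m["tvec"]).ravel()).round(3),R[2].round(3))
    for q in["pot","cup_a","coaster","home","fin_back","pad_face","ink_a","ink_b","water_jar","brush"]:
        print(q,[(np.round(d["at"],1).tolist(),round(float(d["p"]),2)) for d in bot.landmark_of(n,q)])
E
```

```text
pics
{'clock': 0.0, 'joints': [61.995, 22.872, 2.58, 88.113, -1.07, 69.152, -2.903], 'qvel': [0.127, 0.006, -0.032, -0.009, -0.054, 0.045, 0.068], 'joint_efforts': [-0.001, -47.513, 1.364, -25.423, 0.012, 0.009, 0.0], 'ee_pos': [0.247, -0.601, 0.23], 'ee_rot': [[0.925, 0.38, -0.001], [0.38, -0.925, 0.002], [-0.0, -0.002, -1.0]], 'contact_force': [-0.001, 0.323, 0.423], 'moment': [0.005, -0.027, -0.096], 'gripper_force': 0.0, 'finger_gap': 0.085} 0.0187
side [[420.6, 0.0, 281.2], [0.0, 420.6, 214.8], [0.0, 0.0, 1.0]] [0.296 0.628 0.778] [ 0.31  -0.624 -0.717]
pot [([218.7, 332.1], 0.75)]
cup_a [([348.1, 172.3], 0.97), ([281.5, 234.1], 0.6), ([317.6, 282.8], 0.55), ([185.9, 250.5], 0.27)]
coaster [([348.0, 175.1], 0.79), ([217.8, 331.9], 0.74)]
home [([270.9, 226.0], 0.97)]
fin_back [([342.9, 240.7], 0.89)]
pad_face [([313.3, 233.2], 0.57)]
ink_a [([393.1, 191.2], 0.74), ([374.9, 214.1], 0.69)]
ink_b [([393.1, 191.2], 0.74), ([374.9, 214.1], 0.69)]
water_jar [([182.9, 250.7], 0.72), ([271.9, 227.6], 0.38)]
brush [([301.1, 382.1], 0.93), ([316.4, 282.6], 0.47)]
top [[397.5, 0.0, 273.7], [0.0, 397.5, 204.8], [0.0, 0.0, 1.0]] [0.448 0.012 1.034] [ 0.161 -0.006 -0.987]
pot [([159.0, 209.7], 0.8)]
cup_a [([270.6, 207.2], 0.94), ([232.6, 260.1], 0.71), ([386.8, 239.7], 0.71)]
coaster [([386.9, 238.4], 0.93), ([234.5, 262.9], 0.35)]
home [([272.4, 201.9], 0.73)]
fin_back [([273.6, 269.3], 0.86)]
pad_face [([273.3, 239.6], 0.59), ([271.3, 201.9], 0.38)]
ink_a [([338.1, 280.3], 0.71), ([384.9, 291.4], 0.66)]
ink_b [([338.1, 280.3], 0.71), ([384.9, 291.4], 0.66)]
water_jar [([215.4, 141.0], 0.98)]
brush [([145.6, 281.4], 0.81)]
```

View pics/side0.png

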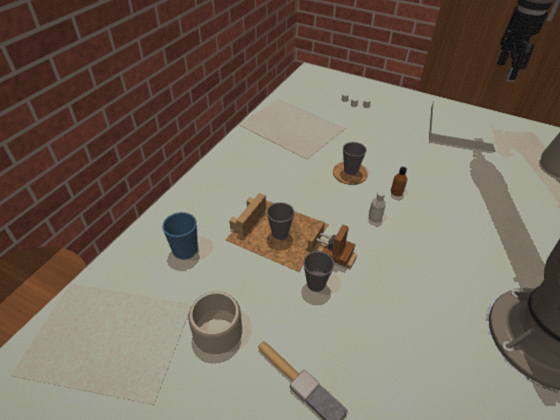

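View pics/top0.png

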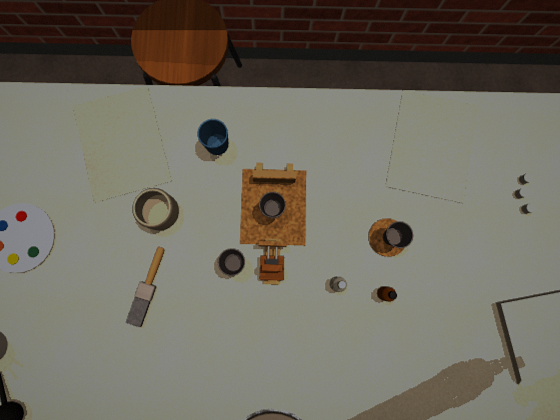

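```bash
cat > h.py <<'E'
from workcell import bot
import cv2,numpy as np
from scipy.optimize import least_squares
def P(n):
    m=bot.camera_model(n);return cv2.Rodrigues(np.array(m["rvec"]))[0],np.array(m["tvec"],float).ravel(),np.array(m["mtx"],float)
def ray(n,px):
    R,t,K=P(n);return -R.T@t,R.T@np.linalg.inv(K)@np.r_[px,1]
def onz(n,px,z):
    c,d=ray(n,px);return c+d*(z-c[2])/d[2]
def tri(a,b):
    A=[];B=[]
    for n,p in(("side",a),("top",b)):
        c,d=ray(n,p);d/=np.linalg.norm(d);M=np.eye(3)-np.outer(d,d);A.append(M);B.append(M@c)
    return np.linalg.lstsq(np.vstack(A),np.hstack(B),rcond=None)[0]
def sil(n,x,y,prof):
    """rect of a body of revolution, prof = [(z,r)...]"""
    R,t,K=P(n);a=np.linspace(0,2*np.pi,90)
    X=np.vstack([np.c_[x+r*np.cos(a),y+r*np.sin(a),0*a+z] for z,r in prof])
    q=(K@(R@X.T+t[:,None]));q=q[:2]/q[2];return np.r_[q.min(1),q.max(1)]
CUP=lambda z:[(z,.02),(z+.078,.033)]
POT=[(0,.05),(.066,.05),(.075,.047)]
def fitrect(obs,x0,prof):
    """obs = {cam: rect}; fit x,y and residual"""
    f=lambda v:np.hstack([sil(n,v[0],v[1],prof)-np.array([r[0],r[1],r[0]+r[2],r[1]+r[3]]) for n,r in obs.items()])
    s=least_squares(f,x0,loss="soft_l1");return s.x,np.abs(s.fun).max()
E
python3 - <<'E'
from h import *
pairs=dict(pot=((218.7,332.1),(159,209.7)),cup_a=((281.5,234.1),(270.6,207.2)),cup_b=((317.6,282.8),(232.6,260.1)),cup_c=((348.1,172.3),(386.8,239.7)),coaster=((348,175.1),(386.9,238.4)),home=((270.9,226),(272.4,201.9)),fin_back=((342.9,240.7),(273.6,269.3)),pad_face=((313.3,233.2),(273.3,239.6)),ink1=((393.1,191.2),(384.9,291.4)),ink2=((374.9,214.1),(338.1,280.3)),jar=((182.9,250.7),(215.4,141)),brush=((301.1,382.1),(145.6,281.4)))
for k,(a,b) in pairs.items(): print(k,tri(a,b).round(4))
for n in("side","top"):
    bot.snapshot(n)
    for q in("pot","cup_a","fin_back","cradle"):
        print(n,q,[([int(v) for v in d["rect"]],round(float(d["p"]),2)) for d in bot.trace(n,q)])
E
```

```text
pot [ 0.595   0.3054 -0.0014]
cup_a [0.605  0.0124 0.002 ]
cup_b [0.4658 0.1072 0.0085]
cup_c [ 0.5349 -0.2877  0.0041]
coaster [ 0.5374 -0.2931 -0.011 ]
home [0.6257 0.0106 0.0158]
fin_back [0.4484 0.0036 0.0529]
pad_face [0.5211 0.0053 0.0415]
ink1 [ 0.401  -0.2822 -0.0051]
ink2 [ 0.4213 -0.1623  0.0037]
jar [ 0.7874  0.1656 -0.0039]
brush [0.4058 0.3243 0.009 ]
side pot [([188, 293, 52, 62], 0.98)]
side cup_a [([341, 142, 23, 33], 0.85), ([305, 248, 31, 39], 0.65), ([265, 201, 27, 38], 0.61)]
side fin_back [([307, 221, 43, 45], 0.84), ([303, 250, 35, 39], 0.32)]
side cradle [([227, 192, 129, 78], 0.66)]
top pot [([132, 187, 49, 43], 0.91)]
top cup_a [([257, 186, 29, 28], 0.89), ([380, 221, 32, 22], 0.74), ([216, 248, 33, 26], 0.72)]
top fin_back [([260, 242, 27, 37], 0.89)]
top cradle [([236, 162, 67, 125], 0.92)]
```

The side view shows the pot at about (216,322). The cups are at (281,222) in the cradle, (318,272) by the carriage and (353,160) on the coaster. The fin is at (341,240), the jar at (182,236) and the brush at (300,380). The top view agrees: pot (155,209), cup_a (272,205), cup_b (232,262), cup_c (398,235) and carriage (272,265). Next I'll refine the cup, pot and cradle positions.

```bash
cat >> h.py <<'E'
def look(cls,guesses,profs):
    out={n:(bot.snapshot(n),bot.trace(n,cls))[1] for n in("side","top")}
    for g,pr in zip(guesses,profs):
        obs={}
        for n,l in out.items():
            e=sil(n,*g,pr);c=(e[:2]+e[2:])/2
            l=[d for d in l if np.hypot(*(np.array(d["rect"][:2])+np.array(d["rect"][2:])/2-c))<25]
            if l: obs[n]=l[0]["rect"]
        if obs:
            x,r=fitrect(obs,g,pr);print(cls,g,"->",x.round(4),"res px",round(r,1),list(obs))
E
python3 - <<'E'
from h import *
look("cup_a",[(.605,.012),(.466,.107),(.535,-.288)],[CUP(0),CUP(0),CUP(.005)])
look("pot",[(.595,.305)],[POT])
# free height check: cups and pot top heights from both views
for g,pr0,cl in(((.605,.012),CUP,"a"),):pass
s=cv2.imread("pics/side0.png");t=cv2.imread("pics/top0.png")
cv2.imwrite("pics/c1.png",np.vstack([cv2.resize(s[180:275,220:365],None,fx=4,fy=4,interpolation=cv2.INTER_CUBIC)]))
cv2.imwrite("pics/c2.png",cv2.resize(t[155:295,215:325],None,fx=4.2,fy=4.2,interpolation=cv2.INTER_CUBIC))
# ground-rectified mat by colour in the top view
hsv=cv2.cvtColor(t,cv2.COLOR_BGR2HSV);m=(cv2.inRange(hsv,(5,90,60),(25,255,255)))
m[:, :230]=0;m[:,315:]=0;m[:182]=0;m[243:]=0
for r in range(184,242,6):
    c=np.flatnonzero(m[r]);print(r,c.min(),c.max(),onz("top",(c.min()-.5,r),.001)[:2].round(4),onz("top",(c.max()+.5,r),.001)[:2].round(4))
E
```

```text
cup_a (0.605, 0.012) -> [0.6022 0.0127] res px 3.7 ['side', 'top']
cup_a (0.466, 0.107) -> [0.4645 0.1021] res px 2.3 ['side', 'top']
cup_a (0.535, -0.288) -> [ 0.5367 -0.2981] res px 2.9 ['side', 'top']
pot (0.595, 0.305) -> [0.5934 0.3032] res px 2.1 ['side', 'top']
184 242 305 [0.6713 0.0922] [ 0.6744 -0.0778]
190 242 305 [0.6551 0.0917] [ 0.6581 -0.0778]
196 241 305 [0.6389 0.0939] [ 0.642  -0.0779]
202 241 305 [0.6228 0.0934] [ 0.6259 -0.078 ]
208 241 305 [0.6068 0.0929] [ 0.6098 -0.078 ]
214 241 305 [0.5909 0.0924] [ 0.5939 -0.0781]
220 241 305 [0.5751 0.092 ] [ 0.578  -0.0781]
226 240 305 [0.5593 0.0941] [ 0.5623 -0.0782]
232 240 305 [0.5436 0.0936] [ 0.5465 -0.0782]
238 240 305 [0.528  0.0932] [ 0.5309 -0.0783]
```

View pics/c1.png

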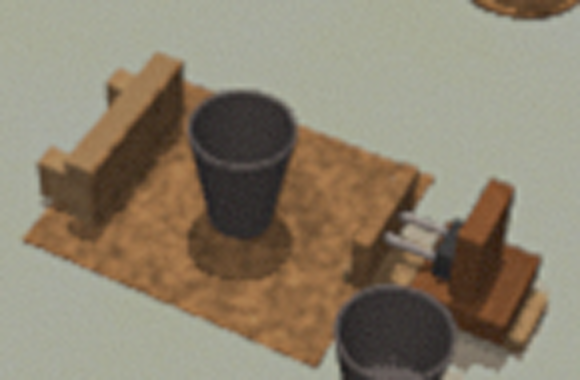

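View pics/c2.png

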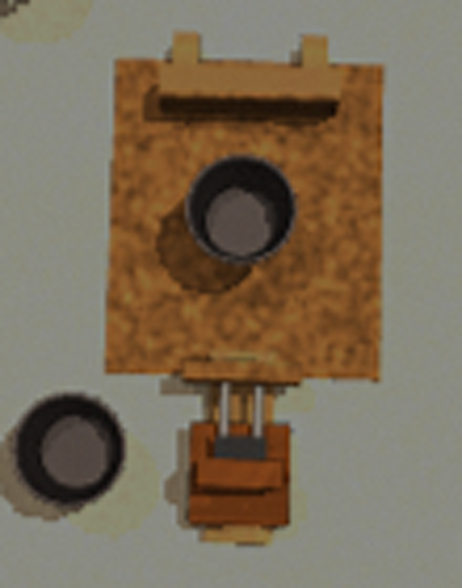

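Crop c1 (side) shows the backrest's front top edge running from (93,167) to (183,68). Crop c2 (top) shows that edge from (160,97) to (338,100), the mat corners at (117,60), (383,66), (380,380) and (107,373), and the fin and pad rod in line below. I'll fit the cradle pose to these points.

```bash
python3 - <<'E'
from h import *
T=lambda u,v:((u+.5)/4.2-.5+215,(v+.5)/4.2-.5+155)
S=lambda u,v:((u+.5)/4-.5+220,(v+.5)/4-.5+180)
def proj(n,X):
    R,t,K=P(n);q=K@(R@X+t);return q[:2]/q[2]
# (cam, px, local(x,y,z) fn(mx,q))
O=[("top",T(160,97),lambda m,q:(.05,.055,.05),1),("top",T(338,100),lambda m,q:(.05,-.055,.05),1),
("side",S(92,168),lambda m,q:(.05,.055,.05),1),("side",S(184,68),lambda m,q:(.05,-.055,.05),1),
("top",(272.4,201.9),lambda m,q:(0,0,0),.5),("side",(270.9,226),lambda m,q:(0,0,0),.5),
("top",T(117,60),lambda m,q:(m+.1,.085,.001),1),("top",T(383,66),lambda m,q:(m+.1,-.085,.001),1),
("top",T(380,380),lambda m,q:(m-.1,-.085,.001),1),("top",T(107,373),lambda m,q:(m-.1,.085,.001),1),
("side",S(22,240),lambda m,q:(m+.1,.085,.001),1),("side",S(316,365),lambda m,q:(m-.1,.085,.001),1),
("top",(273.6,269.3),lambda m,q:(-.183+q,0,.065),.5),("side",(342.9,240.7),lambda m,q:(-.183+q,0,.065),.5),
("top",(273.3,239.6),lambda m,q:(-.110+q,0,.04),.5),("side",(313.3,233.2),lambda m,q:(-.110+q,0,.04),.5),
]
def f(v):
    x,y,a,m,q=v;c,s=np.cos(a),np.sin(a);r=[]
    for n,p,l,w in O:
        L=np.array(l(m,q));r.append(w*(proj(n,np.array([x+c*L[0]-s*L[1],y+s*L[0]+c*L[1],L[2]]))-p))
    return np.hstack(r)
s=least_squares(f,[.62,.01,0,0,.004],loss="soft_l1");print(s.x.round(4),"yaw deg",np.degrees(s.x[2]).round(2));print(f(s.x).reshape(-1,2).round(1).tolist())
E
```

```text
[ 0.6278  0.0065 -0.0042 -0.015   0.0031] yaw deg -0.24
[[-0.3, -0.2], [0.7, 0.0], [0.1, 1.1], [-0.2, -1.8], [0.6, -0.6], [0.8, 1.6], [-0.1, -0.2], [0.1, -0.3], [0.3, 0.0], [-0.3, 0.3], [-0.2, -0.3], [0.3, 0.3], [-0.7, 0.3], [-0.1, -1.2], [-0.3, 0.3], [-0.4, 0.4]]
```

```bash
cat >> h.py <<'E'
def hull(n,x,y,prof):
    R,t,K=P(n);a=np.linspace(0,2*np.pi,60)
    X=np.vstack([np.c_[x+r*np.cos(a),y+r*np.sin(a),0*a+z] for z,r in prof])
    q=(K@(R@X.T+t[:,None]));q=(q[:2]/q[2]).T
    return cv2.convexHull(q.astype(np.float32))[:,0]
def soft(n,x,y,prof):
    m=np.zeros((420,560),np.uint8);cv2.fillConvexPoly(m,np.round(hull(n,x,y,prof)*16).astype(np.int32),255,cv2.LINE_AA,4);return m/255.
def sfit(im,g,prof,mask,z0=0,extra=()):
    """fit x,y,dz of profile to colour masks in both views (IoU)"""
    from scipy.optimize import minimize
    M={}
    for n in im:
        e=sil(n,*g,prof);w=np.zeros((420,560));w[max(0,int(e[1])-14):int(e[3])+14,max(0,int(e[0])-14):int(e[2])+14]=1
        M[n]=mask(im[n])*w
    def c(v):
        pr=[(z+v[2],r) for z,r in prof];L=0
        for n in M:
            s=soft(n,v[0],v[1],pr);L-=np.minimum(s,M[n]).sum()/np.maximum(s,M[n]).sum()
        return L+ (20*v[2])**2
    r=minimize(c,[*g,0],method="Nelder-Mead",options=dict(initial_simplex=[[*g,0],[g[0]+.008,g[1],0],[g[0],g[1]+.008,0],[*g,.006]]))
    return r.x,r.fun
def dark(b):
    v=b.astype(int);return ((v.max(2)<95)&(v.max(2)-v.min(2)<28)).astype(float)
E
python3 - <<'E'
from h import *
im={n:cv2.imread(f"pics/{n}0.png") for n in("side","top")}
for g,z in(((.604,.0125),0),((.465,.105),0),((.536,-.293),.005)):
    x,f=sfit(im,g,CUP(z),dark);print(x.round(4),round(f,3))
    print([ (n,[int(v) for v in im[n][tuple(int(q) for q in hull(n,x[0],x[1],CUP(z)).mean(0)[::-1])]]) for n in im])
E
```

```text
[ 0.6054  0.0095 -0.0026] -1.589
[('side', [49, 47, 52]), ('top', [69, 74, 85])]
[ 0.4649  0.1056 -0.001 ] -1.682
[('side', [56, 57, 62]), ('top', [64, 69, 81])]
[ 0.537  -0.2973 -0.0031] -1.682
[('side', [46, 48, 48]), ('top', [68, 76, 88])]
```

```bash
python3 -m creep '[[[30,52,0,-0.039],[30,52,0,-0.039],[30,52,0,-0.039],[30,52,0,-0.039],[30,52,0,-0.039],[30,52,0,-0.039],[30,52,0,-0.039],[30,52,0,-0.039],[30,52,0,-0.039],[30,52,0,-0.039]]]' -1 30
```

```text
clock: 3.25
ee_pos: [0.5479, -0.0797, 0.2317]
ee_rot: [[1.0, -0.002, 0.001], [-0.002, -1.0, -0.001], [0.001, 0.001, -1.0]]
contact_force: [0.8, 0.1, -1.0]
finger_gap: 0.0855
gripper_force: 0.0
```

```bash
python3 -m creep '[[[29,45,0,0],[28,45,0,0],[0,0,0,0],[0,0,-40,0],[0,0,-40,0],[0,0,-40,0],[0,0,-38,0],[0,0,-15,0],[0,0,-10,0],[0,0,0,0]]]' && python3 -m creep '[[[0,0,0,0],[0,0,0,0],[0,0,0,0],[0,0,0,0],[0,0,0,0],[0,0,0,0],[0,0,0,0],[0,0,0,0],[0,0,10,0],[0,0,20,0]]]' 1 35
```

```text
clock: 4.5
ee_pos: [0.6045, 0.0085, 0.0488]
ee_rot: [[1.0, -0.0, 0.001], [-0.0, -1.0, -0.0], [0.001, 0.0, -1.0]]
contact_force: [-0.1, 0.4, 0.3]
finger_gap: 0.0852
gripper_force: 0.0
clock: 5.75
ee_pos: [0.6032, 0.0086, 0.0786]
ee_rot: [[1.0, -0.0, -0.002], [-0.0, -1.0, -0.0], [-0.002, 0.0, -1.0]]
contact_force: [-0.2, -0.2, -0.6]
finger_gap: 0.0631
gripper_force: 38.5
```

```bash
python3 -m creep '[[[0,0,30,0],[0,0,40,0],[0,0,30,0],[-9,-40,0,0],[-10,-45,0,0],[-10,-45,0,0],[-10,-45,0,0],[-10,-45,0,0],[-10,-45,0,0],[-7,-38,0,0]]]'; python3 - <<'E'
from h import *
im={n:bot.snapshot(n) for n in("side","top")}
for n in im: cv2.imwrite(f"pics/{n}1.png",im[n])
a,b=[im[n][110:230,300:460] if n=="side" else im[n][160:280,330:490] for n in im]
cv2.imwrite("pics/c3.png",cv2.resize(np.vstack([a,b]),None,fx=2.5,fy=2.5))
E
```

```text
clock: 7.0
ee_pos: [0.5374, -0.2964, 0.1798]
ee_rot: [[1.0, -0.001, 0.001], [-0.001, -1.0, -0.001], [0.001, 0.001, -1.0]]
contact_force: [1.1, 0.6, -1.6]
finger_gap: 0.0632
gripper_force: 38.6
```

View pics/c3.png

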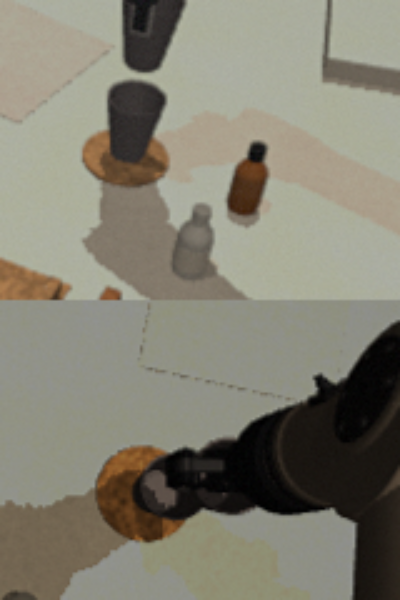

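The cup hangs straight. In the crop its foot is at (145,68), above cup_c's rim, which is centred near (137,95). I'll check the alignment numerically before lowering.

```bash
python3 - <<'E'
from h import *
s=cv2.imread("pics/side1.png")
dk=dark(s)
for nm,g,pr,win in(("c",(.537,-.296),CUP(.005),(141,176)),("held",(.5374,-.2964),[(.131,.02),(.15,.0232)],(125,140))):
    print(nm,sil("side",*g,pr).round(1))
for r in range(120,178,4):
    c=np.flatnonzero(dk[r,335:375])+335;print(r,c.min() if len(c) else 0,c.max() if len(c) else 0,len(c))
c=hull("side",.537,-.296,CUP(.005));h=hull("side",.5374,-.2964,[(.131,.02),(.17,.0265)])
for r in range(120,178,4):
    for nm,H in(("c",c),("h",h)):
        m=np.zeros((420,560),np.uint8);cv2.fillConvexPoly(m,np.round(H).astype(int),1);k=np.flatnonzero(m[r])
        if len(k):print(r,nm,k.min(),k.max())
E
```

```text
c [342.1 141.3 366.4 175. ]
held [348.9 122.6 366.7 138.1]
120 349 369 21
124 349 368 20
128 350 366 17
132 350 365 16
136 351 363 13
140 0 0 0
144 345 361 17
148 343 365 23
152 343 365 23
156 344 363 20
160 344 361 18
164 344 360 17
168 344 358 15
172 345 357 13
176 0 0 0
120 h 349 369
124 h 349 369
128 h 349 367
132 h 349 365
136 h 350 364
144 c 343 363
148 c 342 366
152 c 342 366
156 c 342 364
160 c 343 362
164 c 343 361
168 c 343 359
172 c 344 357
```

```bash
python3 -m creep '[[[0,0,-25,0],[0,0,-25,0],[0,0,-15,0],[0,0,-10,0],[0,0,-8,0],[0,0,-6,0],[0,0,-4,0],[0,0,-3,0],[0,0,-2,0],[0,0,0,0]]]'
```

```text
clock: 8.35
ee_pos: [0.5393, -0.296, 0.0827]
ee_rot: [[1.0, -0.001, 0.003], [-0.001, -1.0, -0.003], [0.003, 0.003, -1.0]]
contact_force: [-2.2, -1.6, 8.8]
finger_gap: 0.0631
gripper_force: 39.2
```

```bash
python3 -m creep '[[[0,0,0,0],[0,0,0,0],[0,0,0,0],[0,0,0,0],[0,0,10,0],[0,0,30,0],[0,0,40,0],[0,30,40,0],[-10,50,0,0],[-10,55,0,0]]]' -1; python3 - <<'E'
from h import *
im={n:bot.snapshot(n) for n in("side","top")}
for n in im: cv2.imwrite(f"pics/{n}2.png",im[n])
H=[(.005,.02),(.083,.033),(.110,.033)]
print(sfit({"side":im["side"]},(.537,-.296),H,dark))
d=dark(im["side"])
for r in range(124,178,4):
    c=np.flatnonzero(d[r,335:375])+335;print(r,c.min() if len(c) else 0,c.max() if len(c) else 0,len(c))
print(sil("side",.537,-.296,H))
E
```

```text
clock: 9.6
ee_pos: [0.5184, -0.1584, 0.2019]
ee_rot: [[1.0, -0.002, 0.003], [-0.002, -1.0, -0.001], [0.003, 0.001, -1.0]]
contact_force: [-0.2, 1.4, -0.6]
finger_gap: 0.0857
gripper_force: 0.0
(array([ 5.40905685e-01, -2.98312408e-01, -4.51917384e-04]), np.float64(-0.6394520206285823))
124 337 361 25
128 336 350 13
132 335 349 15
136 339 362 24
140 339 366 28
144 338 366 29
148 343 365 23
152 343 365 23
156 343 363 21
160 344 361 18
164 344 360 17
168 344 358 15
172 345 357 13
176 0 0 0
[342.09714867 133.1613623  367.9966965  175.01863252]
```

```bash
python3 -m creep '[[[-10,50,0,0],[-10,55,0,0],[-10,55,0,0],[-12,54,0,0],[-11,50,0,0],[0,0,0,0],[0,0,-30,0],[0,0,-40,0],[0,0,-30,0],[0,0,0,0]]]'; python3 - <<'E'
from h import *
im={n:bot.snapshot(n) for n in("side","top")}
for n in im: cv2.imwrite(f"pics/{n}3.png",im[n])
a,b=im["side"][110:190,320:400],im["side"][200:300,280:380]
cv2.imwrite("pics/c4.png",np.hstack([cv2.resize(a,(400,400)),cv2.resize(b,(400,400))]))
d=dark(im["side"])
for r in range(128,146,2):
    c=np.flatnonzero(d[r,335:375])+335;print(r,c.min() if len(c) else 0,c.max() if len(c) else 0,len(c))
E
```

```text
clock: 10.95
ee_pos: [0.4637, 0.103, 0.0988]
ee_rot: [[1.0, -0.002, -0.005], [-0.002, -1.0, -0.002], [-0.005, 0.002, -1.0]]
contact_force: [-0.3, 0.6, 0.6]
finger_gap: 0.0857
gripper_force: 0.0
128 335 374 40
130 335 374 40
132 335 374 40
134 335 374 40
136 335 372 38
138 335 370 36
140 335 367 33
142 335 367 33
144 335 366 32
```

View pics/c4.png

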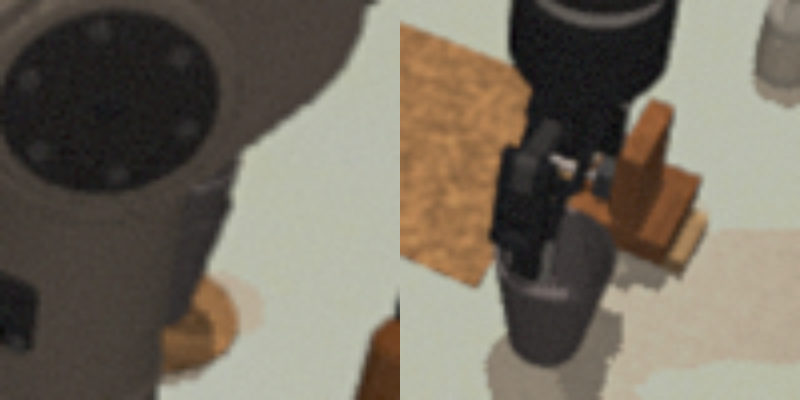

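The stack is mostly hidden by the arm, but its visible edge is upright. The fingers straddle cup_b at about (555,260) in the crop and are clear of the fin. I'll go down and grasp.

```bash
python3 -m creep '[[[1,2,-15,0],[0,0,-20,0],[0,0,-15,0],[0,0,0,0],[0,0,0,0],[0,0,0,0],[0,0,0,0],[0,0,0,0],[0,0,0,0],[0,0,0,0]]]' && python3 -m creep '[[[0,0,0,0],[0,0,0,0],[0,0,0,0],[0,0,0,0],[0,0,0,0],[0,0,0,0],[0,0,0,0],[0,0,10,0],[0,0,20,0],[0,0,40,0]]]' 1 35
```

```text
clock: 12.3
ee_pos: [0.4661, 0.1067, 0.0504]
ee_rot: [[1.0, -0.0, 0.0], [-0.0, -1.0, -0.0], [0.0, 0.0, -1.0]]
contact_force: [0.3, -0.1, -0.0]
finger_gap: 0.0857
gripper_force: 0.0
clock: 13.55
ee_pos: [0.4644, 0.1064, 0.1201]
ee_rot: [[1.0, 0.0, -0.004], [0.0, -1.0, -0.001], [-0.004, 0.001, -1.0]]
contact_force: [0.5, 0.3, -0.7]
finger_gap: 0.0638
gripper_force: 38.9
```

```bash
python3 -m creep '[[[0,0,50,0],[0,0,40,0],[9,-48,0,0],[10,-52,0,0],[10,-52,0,0],[10,-52,0,0],[10,-52,0,0],[10,-52,0,0],[9,-50,0,0],[5,-42,0,0]]]'; python3 - <<'E'
from h import *
im={n:bot.snapshot(n) for n in("side","top")}
for n in im: cv2.imwrite(f"pics/{n}4.png",im[n])
cv2.imwrite("pics/c5.png",cv2.resize(im["side"][90:190,310:400],None,fx=5,fy=5))
d=dark(im["side"]);p=bot.read_state()["ee_pos"];print(p)
c=hull("side",.5375,-.296,[(.005,.02),(.083,.033),(.110,.033)]);h=hull("side",p[0],p[1],[(p[2]-.05,.02),(p[2]-.05+.035,.0258)])
for r in range(110,178,4):
    o=[]
    for H in(c,h):
        m=np.zeros((420,560),np.uint8);cv2.fillConvexPoly(m,np.round(H).astype(int),1);k=np.flatnonzero(m[r]);o+=[(k.min(),k.max())] if len(k) else [0]
    k=np.flatnonzero(d[r,335:380])+335;print(r,(k.min(),k.max()) if len(k) else 0,*o)
E
```

```text
clock: 14.8
ee_pos: [0.5389, -0.2953, 0.2104]
ee_rot: [[1.0, -0.001, -0.0], [-0.001, -1.0, -0.0], [-0.0, 0.0, -1.0]]
contact_force: [0.6, 0.8, -1.1]
finger_gap: 0.0639
gripper_force: 38.9
[ 0.5374434  -0.29993627  0.21003436]
110 (np.int64(351), np.int64(371)) 0 (np.int64(351), np.int64(370))
114 (np.int64(351), np.int64(370)) 0 (np.int64(351), np.int64(371))
118 (np.int64(351), np.int64(368)) 0 (np.int64(351), np.int64(369))
122 (np.int64(351), np.int64(366)) 0 (np.int64(351), np.int64(367))
126 (np.int64(352), np.int64(365)) 0 (np.int64(352), np.int64(366))
130 0 0 0
134 (np.int64(353), np.int64(353)) (np.int64(348), np.int64(361)) 0
138 (np.int64(345), np.int64(365)) (np.int64(343), np.int64(367)) 0
142 (np.int64(344), np.int64(367)) (np.int64(343), np.int64(368)) 0
146 (np.int64(344), np.int64(366)) (np.int64(342), np.int64(367)) 0
150 (np.int64(343), np.int64(365)) (np.int64(342), np.int64(366)) 0
154 (np.int64(343), np.int64(364)) (np.int64(342), np.int64(365)) 0
158 (np.int64(344), np.int64(362)) (np.int64(342), np.int64(363)) 0
162 (np.int64(344), np.int64(360)) (np.int64(343), np.int64(362)) 0
166 (np.int64(344), np.int64(359)) (np.int64(343), np.int64(360)) 0
170 (np.int64(344), np.int64(357)) (np.int64(343), np.int64(358)) 0
174 (np.int64(348), np.int64(355)) (np.int64(346), np.int64(356)) 0
```

View pics/c5.png

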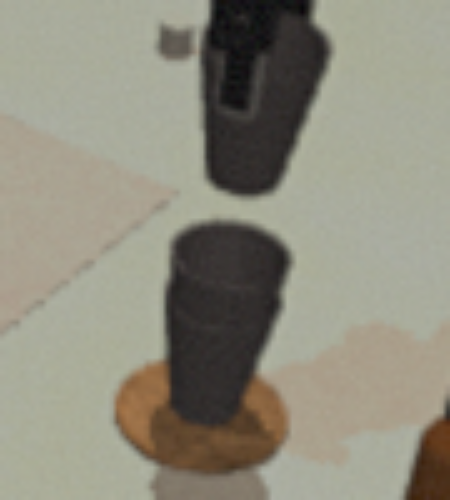

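Crop c5 shows the first cup nested straight in cup_c, with its rim around (232,245). The held cup hangs above it, foot at (243,190). I'll lower it.

```bash
python3 -m creep '[[[0,2,-25,0],[0,0,-25,0],[0,0,-15,0],[0,0,-10,0],[0,0,-8,0],[0,0,-6,0],[0,0,-4,0],[0,0,-3,0],[0,0,-2,0],[0,0,0,0]]]'
```

```text
clock: 16.15
ee_pos: [0.539, -0.2913, 0.1123]
ee_rot: [[1.0, -0.0, -0.0], [-0.0, -1.0, -0.0], [-0.0, 0.0, -1.0]]
contact_force: [0.7, -0.6, -0.4]
finger_gap: 0.0641
gripper_force: 38.9
```

```bash
python3 -m creep '[[[0,0,-1,0],[0,0,-1,0],[0,0,-1,0],[0,0,0,0],[0,0,0,0],[0,0,0,0],[0,0,0,0],[0,0,0,0],[0,0,0,0],[0,0,0,0]]]'; python3 -c "
from workcell import bot
s=bot.read_state();print(s['ee_pos'],s['contact_force'],s['qvel'])"
```

```text
clock: 17.4
ee_pos: [0.54, -0.2919, 0.1107]
ee_rot: [[1.0, -0.0, 0.002], [-0.0, -1.0, -0.001], [0.002, 0.001, -1.0]]
contact_force: [0.1, -1.2, 5.2]
finger_gap: 0.0641
gripper_force: 39.2
[ 0.54004584 -0.29185413  0.11071442] [ 0.114643   -1.24296281  5.23728764] [ 0.03409489  0.0433539   0.02061498  0.03675735 -0.00471126  0.09994015
 -0.00723635]
```

```bash
python3 -m creep '[[[0,0,0,0],[0,0,0,0],[0,0,0,0],[0,0,0,0],[0,0,10,0],[0,0,30,0],[0,0,40,0],[0,50,10,0],[0,60,0,0],[0,60,0,0]]]' -1 && python3 -m creep '[[[8,60,0,0.16],[8,60,0,0.16],[8,60,0,0.16],[8,60,0,0.16],[8,60,0,0.16],[8,60,0,0.16],[8,60,0,0.16],[0,60,0,0.16],[0,0,0,0.16],[0,0,0,0.131]]]' -0.3; python3 - <<'E'
from h import *
im={n:bot.snapshot(n) for n in("side","top")}
for n in im: cv2.imwrite(f"pics/{n}5.png",im[n])
print(bot.read_state()["joints"])
a=im["side"][90:190,310:400];cv2.imwrite("pics/c6.png",np.hstack([cv2.resize(a,(400,444)),cv2.resize(im["top"][190:280,350:440],(400,444))]))
print([ (q["rect"],q["p"]) for q in bot.trace("side","cup_a")])
print(sil("side",.5375,-.296,[(.005,.02),(.083,.033),(.137,.033)]))
E
```

```text
clock: 18.65
ee_pos: [0.5394, -0.1197, 0.2006]
ee_rot: [[1.0, -0.001, 0.002], [-0.001, -1.0, -0.0], [0.002, 0.0, -1.0]]
contact_force: [0.5, -0.4, 0.3]
finger_gap: 0.0858
gripper_force: 0.0
clock: 19.9
ee_pos: [0.5948, 0.36, 0.1998]
ee_rot: [[-0.006, 1.0, 0.0], [1.0, 0.006, 0.0], [0.0, 0.0, -1.0]]
contact_force: [-0.4, -1.3, 0.0]
finger_gap: 0.0556
gripper_force: 0.0
[ -8.73079801  33.10575321 -39.38727355  82.34832163  21.36298437
  72.11423357 -50.10540289]
[([347.1, 123.7, 25.6, 19.7], 0.8), ([344.0, 149.2, 20.9, 24.4], 0.78), ([342.8, 141.2, 24.1, 17.6], 0.77)]
[341.9270875  124.74048048 369.51686715 174.96350128]
```

View pics/c6.png

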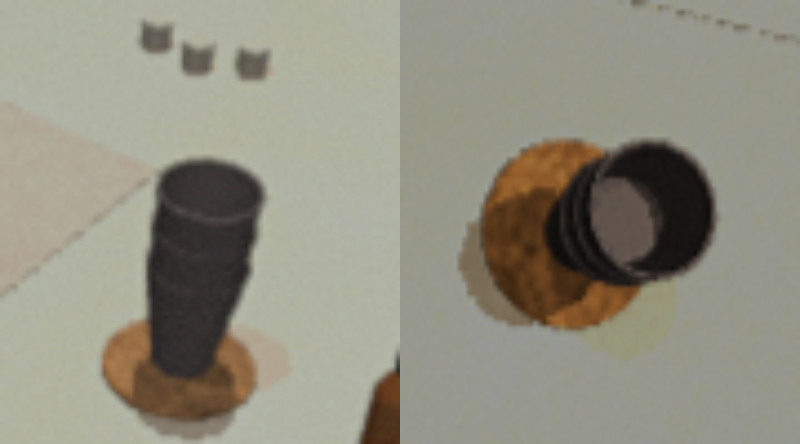

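The stack of three stands on the coaster: the crop shows concentric rims, the top one at about (210,190). Next is the pot. I'll descend behind it, on the +y side, with the half-open fingers spread along x.

```bash
python3 - <<'E'
from h import *
print(sil("side",.5375,-.296,[(.137,.033)]), sil("side",.5375,-.296,[(.110,.033)]))
look("pot",[(.594,.304)],[POT])
print(onz("top",(160,248),.005))
p=[bot.landmark_of(n,"pot")[0]["at"] for n in("side","top")];print(tri(*p))
E
python3 -m creep '[[[0,20,0,0],[1,20,0,0],[0,0,-20,0],[0,0,-40,0],[0,0,-40,0],[0,0,-40,0],[0,0,-30,0],[0,0,-13,0],[0,0,0,0],[0,0,0,0]]]'
```

```text
[344.40449428 124.74048048 369.51686715 139.22911281] [343.14462523 133.11001795 367.81928777 147.69271743]
pot (0.594, 0.304) -> [0.5909 0.306 ] res px 2.2 ['side', 'top']
[0.498565   0.29631158 0.005     ]
[0.59283216 0.30700428 0.00720167]
clock: 21.6
ee_pos: [0.5968, 0.3996, 0.0178]
ee_rot: [[-0.0, 1.0, 0.002], [1.0, 0.0, 0.002], [0.002, 0.002, -1.0]]
contact_force: [-0.3, -0.7, -0.7]
finger_gap: 0.0557
gripper_force: 0.0
```

```bash
python3 -m creep '[[[-4,-8,0,0],[0,-10,0,0],[0,-8,0,0],[0,-4,0,0],[0,-2.5,0,0],[0,-2.5,0,0],[0,-2.5,0,0],[0,-2.5,0,0],[0,-2.5,0,0],[0,-2.5,0,0]]]'; python3 - <<'E'
from h import *
im={n:bot.snapshot(n) for n in("side","top")}
cv2.imwrite("pics/c7.png",np.hstack([cv2.resize(im["side"][240:390,120:290],(400,353)),cv2.resize(im["top"][160:280,90:226],(400,353))]))
p=bot.landmark_of("side","pot");q=bot.landmark_of("top","pot");print(p[0]["at"],q[0]["at"],tri(p[0]["at"],q[0]["at"]))
E
```

```text
clock: 22.85
ee_pos: [0.5921, 0.3542, 0.0164]
ee_rot: [[-0.0, 1.0, 0.001], [1.0, 0.0, 0.001], [0.001, 0.001, -1.0]]
contact_force: [0.6, 1.2, -0.6]
finger_gap: 0.0558
gripper_force: 0.5
[218.1, 330.0] [158.6, 213.2] [0.58949351 0.30505845 0.00850421]
```

View pics/c7.png

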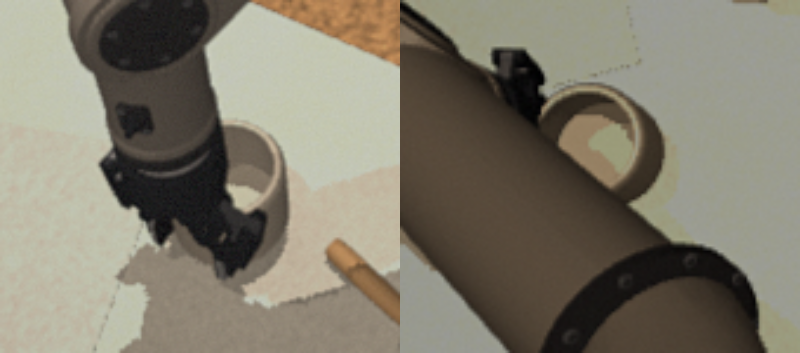

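Crop c7 shows both fingers against the pot's +y side, the near one at (235,240), with the gripper clear above the rim. I'll start the push.

```bash
python3 -m creep '[[[0,-3,0,0],[0,-4,0,0],[0,-5,0,0],[0,-6,0,0],[0,-7,0,0],[0,-7,0,0],[0,-7,0,0],[0,-7,0,0],[0,-7,0,0],[0,-7,0,0]]]'; python3 - <<'E'
from h import *
for n in("side","top"):bot.snapshot(n)
p=bot.landmark_of("side","pot");q=bot.landmark_of("top","pot");print(p[0]["at"],q[0]["at"],tri(p[0]["at"],q[0]["at"]))
look("pot",[(.592,.245)],[POT])
E
```

```text
clock: 24.3
ee_pos: [0.592, 0.2933, 0.0164]
ee_rot: [[-0.0, 1.0, 0.0], [1.0, 0.0, 0.0], [0.0, 0.0, -1.0]]
contact_force: [-0.1, 1.5, -0.4]
finger_gap: 0.0556
gripper_force: 0.7
[236.3, 306.6] [182.9, 216.0] [0.58431847 0.2419     0.00919687]
pot (0.592, 0.245) -> [0.5928 0.2394] res px 8.0 ['side', 'top']
```

```bash
python3 -m creep '[[[0.5,-7,0,0],[0.5,-9,0,0],[0.5,-9,0,0],[0.5,-9,0,0],[0.5,-9,0,0],[0.5,-9,0,0],[0.5,-9,0,0],[0.5,-9,0,0],[0.5,-9,0,0],[0.5,-9,0,0]]]' &&  python3 -m creep '[[[0.5,-8,0,0],[0.5,-9,0,0],[0.5,-9,0,0],[0.5,-9,0,0],[0,-9,0,0],[0,-9,0,0],[0,-8,0,0],[0,-7,0,0],[0,-6,0,0],[0,-4,0,0]]]'; python3 - <<'E'
from h import *
im={n:bot.snapshot(n) for n in("side","top")}
cv2.imwrite("pics/c8.png",np.hstack([cv2.resize(im["side"][150:300,200:370],(400,353)),cv2.resize(im["top"][150:290,205:325],(400,466))[:353]]))
p=bot.landmark_of("side","pot");q=bot.landmark_of("top","pot");print(p[0]["at"],q[0]["at"],tri(p[0]["at"],q[0]["at"]), onz("side",p[0]["at"],0))
print(bot.read_state()["contact_force"],bot.read_state()["ee_pos"])
look("pot",[(.598,.075)],[POT])
E
```

```text
clock: 25.95
ee_pos: [0.5971, 0.2052, 0.0164]
ee_rot: [[-0.0, 1.0, 0.0], [1.0, 0.0, 0.0], [0.0, 0.0, -1.0]]
contact_force: [0.1, 1.4, 0.9]
finger_gap: 0.0554
gripper_force: 0.8
clock: 27.2
ee_pos: [0.599, 0.1274, 0.0163]
ee_rot: [[0.0, 1.0, 0.0], [1.0, -0.0, 0.0], [0.0, 0.0, -1.0]]
contact_force: [-0.9, 1.0, 0.8]
finger_gap: 0.0554
gripper_force: 0.8
[269.1, 255.7] [246.0, 212.9] [ 0.5963542   0.07898348 -0.00690366] [0.5948917  0.08404695 0.        ]
[-0.04983511  0.61845985  0.33655784] [0.59898252 0.12701081 0.01621371]
pot (0.598, 0.075) -> [0.599  0.0779] res px 17.7 ['side', 'top']
```

View pics/c8.png

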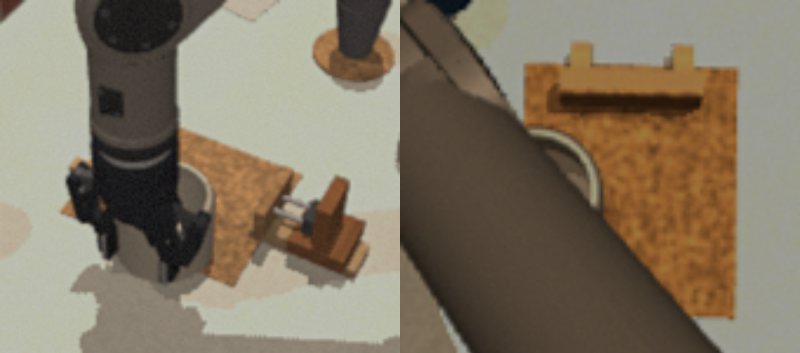

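Crop c8 shows the pot entering the mat squarely between pad and backrest, with the gripper behind it. About 68 mm of push remains.

```bash
python3 -m creep '[[[0,-6,0,0],[0,-8,0,0],[0,-9,0,0],[0,-9,0,0],[0,-9,0,0],[0,-9,0,0],[0,-7,0,0],[0,-5,0,0],[0,-4,0,0],[0,-1.5,0,0]]]' && python3 -m creep '[[[0,0,0,0],[0,2,0,0],[0,5,0,0],[0,10,0,0],[0,20,0,0],[0,30,0,0],[0,20,40,0],[0,0,50,0],[0,0,50,0],[0,0,0,0]]]'; python3 - <<'E'
from h import *
im={n:bot.snapshot(n) for n in("side","top")}
for n in im: cv2.imwrite(f"pics/{n}9.png",im[n])
P_=[bot.landmark_of(n,"pot") for n in("side","top")];print(tri(P_[0][0]["at"],P_[1][0]["at"]))
look("pot",[(.599,.0065)],[POT])
cv2.imwrite("pics/c9.png",np.hstack([cv2.resize(im["side"][160:290,220:370],(400,347)),cv2.resize(im["top"][155:285,215:365],(400,347))]))
E
```

```text
clock: 28.85
ee_pos: [0.599, 0.0601, 0.0163]
ee_rot: [[0.0, 1.0, 0.0], [1.0, -0.0, 0.0], [0.0, 0.0, -1.0]]
contact_force: [-0.8, 1.2, -0.3]
finger_gap: 0.0557
gripper_force: 0.6
clock: 30.1
ee_pos: [0.6016, 0.1509, 0.1613]
ee_rot: [[-0.002, 1.0, 0.009], [1.0, 0.002, 0.003], [0.003, 0.009, -1.0]]
contact_force: [-0.1, -0.8, -1.0]
finger_gap: 0.0557
gripper_force: 0.0
[0.59497205 0.0199505  0.01343438]
pot (0.599, 0.0065) -> [0.5956 0.0078] res px 4.2 ['side', 'top']
```

View pics/c9.png

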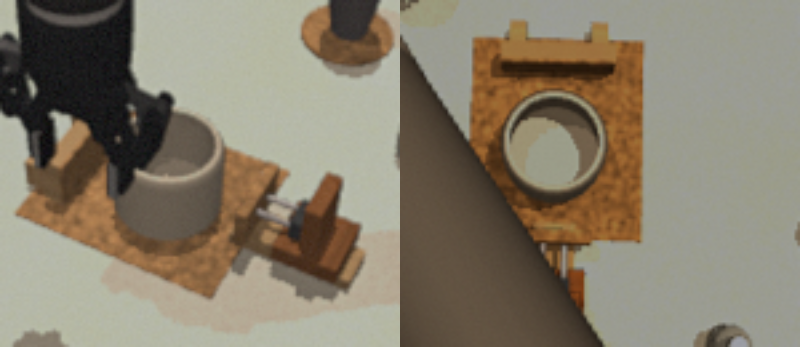

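Crop c9 shows the pot standing clear in the cradle, rim centred at about (554,145), with the backrest centred at about (558,60). I'll check the lateral error numerically.

```bash
python3 - <<'E'
from h import *
t=cv2.imread("pics/top9.png");lab=cv2.cvtColor(t,cv2.COLOR_BGR2LAB).astype(int)
for r in range(188,230,4):
    print(r," ".join(f"{v}" for v in lab[r,248:300:1,2]))
for y in(.0065,.010,.013):
    e=sil("top",.597,y,POT);print(y,e.round(1))
    print([ (round(float(hull('top',.597,y,POT)[:,0].min()),1))])
d=bot.trace("top","pot")[0];print(d["rect"]);R=d["region"]
print([(r,np.flatnonzero(R[r]).min(),np.flatnonzero(R[r]).max()) for r in range(192,228,4)])
E
```

```text
188 160 158 157 162 166 165 167 167 165 162 166 166 166 166 167 167 166 165 165 166 162 155 156 153 152 151 150 153 159 166 169 169 165 157 155 161 164 163 165 164 161 160 160 162 163 166 167 167 165 164 166 166
192 163 166 166 166 166 166 165 162 164 166 167 164 159 144 144 145 141 143 141 138 136 137 136 135 135 134 136 136 138 138 138 142 146 143 144 143 150 161 167 165 164 166 167 165 163 163 163 163 163 164 167 166
196 164 162 163 166 165 167 167 166 154 142 145 140 137 137 135 135 136 137 138 139 139 140 140 140 140 140 139 140 140 140 138 136 136 135 136 135 138 143 144 143 142 160 163 161 159 160 162 166 167 167 163 162
200 161 162 166 165 163 168 147 144 141 139 137 135 144 144 145 146 146 145 146 145 146 146 145 146 145 141 139 140 140 140 140 141 140 140 140 140 139 136 134 140 144 145 142 148 157 163 166 166 162 163 164 163
204 166 166 160 157 154 140 147 138 138 139 145 145 145 145 145 145 145 145 146 145 146 146 139 137 138 138 137 138 138 139 142 143 142 143 143 143 143 142 141 137 134 145 144 141 150 165 167 166 161 159 160 163
208 158 153 153 156 147 139 146 141 142 
[... 1012 characters left out ...]
162 160
228 137 136 136 136 135 135 144 151 149 150 153 158 157 157 148 140 136 134 135 136 136 137 137 137 135 137 136 136 136 134 136 135 133 143 155 160 161 163 162 159 163 164 163 161 158 162 167 167 166 164 161 159
0.0065 [253.2 188.6 293.8 231.3]
[253.2]
0.01 [251.8 188.6 292.4 231.3]
[251.8]
0.013 [250.6 188.6 291.2 231.3]
[250.6]
[251.1, 187.0, 43.3, 45.6]
[(192, np.int64(261), np.int64(284)), (196, np.int64(256), np.int64(287)), (200, np.int64(254), np.int64(290)), (204, np.int64(253), np.int64(291)), (208, np.int64(252), np.int64(292)), (212, np.int64(253), np.int64(291)), (216, np.int64(254), np.int64(290)), (220, np.int64(257), np.int64(288)), (224, np.int64(259), np.int64(285))]
```

The pot sits about 3 mm to +y of centre, so I'll give it a short gentle nudge.

```bash
python3 -m creep '[[[-2,-20,-40,0],[0,-10,-40,0],[0,-5,-40,0],[0,-3,-25,0],[0,-10,0,0],[0,-14,0,0],[0,-10,0,0],[0,-6,0,0],[0,-4,0,0],[0,-3,0,0]]]' && python3 -c "
from workcell import bot
s=bot.read_state();print(s['ee_pos'],s['contact_force'])"
```

```text
clock: 31.8
ee_pos: [0.5976, 0.0631, 0.0119]
ee_rot: [[-0.001, 1.0, 0.002], [1.0, 0.001, 0.001], [0.001, 0.002, -1.0]]
contact_force: [1.5, 2.1, 1.5]
finger_gap: 0.0554
gripper_force: 0.0
[0.59757377 0.06310235 0.01191641] [1.49872615 2.14323181 1.46165112]
```

```bash
python3 -m creep '[[[0,-2,0,0],[0,-2,0,0],[0,-1.5,0,0],[0,-0.8,0,0],[0,0,0,0],[0,2,0,0],[0,5,0,0],[0,12,0,0],[0,25,0,0],[0,30,0,0]]]' && python3 -m creep '[[[0,10,50,0],[0,0,50,-0.1],[-10,0,50,-0.17],[-25,0,0,-0.17],[-30,-5,0,-0.17],[-30,-10,0,-0.17],[-30,-20,0,-0.17],[-30,-30,0,-0.17],[-20,-35,0,-0.17],[-10,-30,0,-0.17]]]' 1 40; python3 - <<'E'
from h import *
im={n:bot.snapshot(n) for n in("side","top")}
for n in im: cv2.imwrite(f"pics/{n}10.png",im[n])
lab=cv2.cvtColor(im["top"],cv2.COLOR_BGR2LAB).astype(int)[:,:,2]
for r in range(200,222,4):
    k=np.flatnonzero(lab[r,246:300]<150.5)+246;print(r,k.min(),k.max())
print(bot.trace("top","pot")[0]["rect"])
E
```

```text
clock: 33.05
ee_pos: [0.596, 0.1291, 0.0102]
ee_rot: [[0.001, 1.0, -0.002], [1.0, -0.001, -0.002], [-0.002, -0.002, -1.0]]
contact_force: [-0.4, 0.4, 0.1]
finger_gap: 0.0556
gripper_force: 0.0
clock: 34.3
ee_pos: [0.4095, 0.0084, 0.1605]
ee_rot: [[0.994, 0.105, -0.003], [0.105, -0.994, -0.001], [-0.003, 0.001, -1.0]]
contact_force: [0.8, -0.1, 0.7]
finger_gap: -0.0
gripper_force: 0.0
200 256 292
204 254 293
208 254 293
212 250 293
216 250 292
220 253 290
[252.6, 190.2, 40.0, 45.6]
```

The pot is now centred on the axis: its edges at row 208 are columns 254 and 293, so y is about 0.0067. Next I'll bring the shut fingers down behind the fin.

```bash
python3 -m creep '[[[0,-0.5,-10,-0.105],[0,0,-30,0],[0,0,-30,0],[0,0,-25,0],[0,0,-10,0],[8,0,0,0],[6,0,0,0],[5,0,0,0],[3,0,0,0],[3,0,0,0]]]' && python3 -m creep '[[[3,0,0,0],[3,0,0,0],[3,0,0,0],[4,0,0,0],[4,0,0,0],[4,0,0,0],[4,0,0,0],[4,0,0,0],[3,0,0,0],[3,0,0,0]]]'
```

```text
clock: 35.7
ee_pos: [0.4355, 0.0092, 0.0563]
ee_rot: [[1.0, 0.005, -0.004], [0.005, -1.0, -0.001], [-0.004, 0.001, -1.0]]
contact_force: [-6.8, -0.3, 4.9]
finger_gap: -0.0002
gripper_force: 3.2
clock: 36.95
ee_pos: [0.4666, 0.0086, 0.0553]
ee_rot: [[1.0, 0.005, -0.011], [0.005, -1.0, -0.002], [-0.011, 0.002, -1.0]]
contact_force: [-9.9, -1.2, 8.0]
finger_gap: 0.0001
gripper_force: 5.4
```

```bash
python3 -m creep '[[[2,0,0,0],[2,0,0,0],[2.5,0,0,0],[2.5,0,0,0],[2.5,0,0,0],[2.5,0,0,0],[2.5,0,0,0],[2.5,0,0,0],[2,0,0,0],[1.5,0,0,0]]]'; python3 - <<'E'
from h import *
im={n:bot.snapshot(n) for n in("side","top")}
for n in im: cv2.imwrite(f"pics/{n}11.png",im[n])
cv2.imwrite("pics/c11.png",np.hstack([cv2.resize(im["side"][170:280,220:370],(600,440))]))
s=bot.read_state();print(s["ee_pos"],s["contact_force"])
for n in im: print(n,[(d["at"],d["p"]) for d in bot.landmark_of(n,"fin_back")[:1]],[(d["at"],d["p"]) for d in bot.landmark_of(n,"pad_face")[:1]],[(d["at"],d["p"]) for d in bot.landmark_of(n,"pot")[:1]])
E
```

```text
clock: 38.2
ee_pos: [0.4887, 0.0085, 0.0553]
ee_rot: [[1.0, 0.005, -0.012], [0.005, -1.0, -0.003], [-0.012, 0.003, -1.0]]
contact_force: [-11.9, -1.1, 8.8]
finger_gap: -0.0001
gripper_force: 5.8
[0.48890379 0.00848788 0.05530672] [-10.85381893  -1.99762502   8.34786823]
side [([323.4, 233.6], 0.71)] [([394.7, 190.7], 0.21)] [([274.9, 232.5], 0.91)]
top [([390.1, 238.7], 0.26)] [([395.3, 236.0], 0.57)] [([270.6, 204.1], 0.61)]
```

View pics/c11.png

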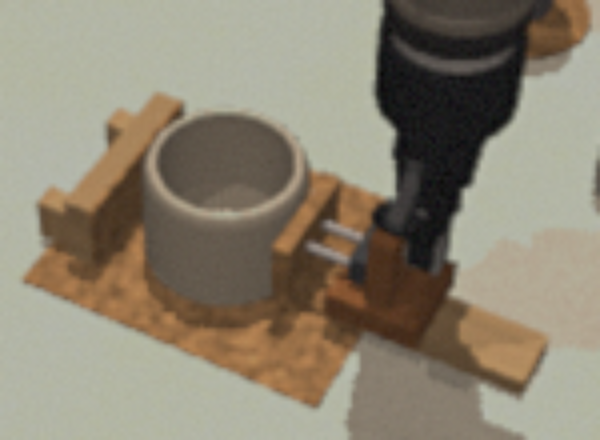

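Crop c11 shows the pad at (305,235) carrying the pot, with a small gap left to the backrest. I have now viewed 12 pictures against the allowed 10, so I'll view no more and work from numbers only. Next is a slow approach.

```bash
for i in 1; do python3 -m creep '[[[1,0,0,0],[1,0,0,0],[1,0,0,0],[1,0,0,0],[1,0,0,0],[1,0,0,0],[1,0,0,0],[0.7,0,0,0],[0,0,0,0],[0,0,0,0]]]'; done; python3 -m creep '[[[0.7,0,0,0],[0.7,0,0,0],[0.7,0,0,0],[0.7,0,0,0],[0.7,0,0,0],[0,0,0,0],[0,0,0,0],[0,0,0,0],[0,0,0,0],[0,0,0,0]]]'; python3 - <<'E'
from h import *
im={n:bot.snapshot(n) for n in("side","top")}
for n in im: cv2.imwrite(f"pics/{n}12.png",im[n])
b=[bot.landmark_of(n,"pot")[0]["at"] for n in("side","top")];print(tri(*b))
print(bot.landmark_of("side","fin_back")[:1],bot.landmark_of("side","pad_face")[:2])
look("pot",[(.625,.0065)],[POT])
E
```

```text
clock: 39.85
ee_pos: [0.4965, 0.0084, 0.0553]
ee_rot: [[1.0, 0.005, -0.012], [0.005, -1.0, -0.003], [-0.012, 0.003, -1.0]]
contact_force: [-11.1, -0.5, 8.3]
finger_gap: 0.0001
gripper_force: 5.6
clock: 41.1
ee_pos: [0.4998, 0.0084, 0.0553]
ee_rot: [[1.0, 0.005, -0.012], [0.005, -1.0, -0.003], [-0.012, 0.003, -1.0]]
contact_force: [-11.4, -0.3, 9.0]
finger_gap: -0.0
gripper_force: 5.8
[0.62250817 0.01459896 0.00980133]
[{'at': [317.7, 230.5], 'p': 0.71}] [{'at': [290.1, 225.6], 'p': 0.53}]
pot (0.625, 0.0065) -> [0.626  0.0053] res px 5.1 ['side', 'top']
```

```bash
cat >> h.py <<'E'
H0=np.array([.6278,.0065]);A0=-.0042
def W(l):
    c,s=np.cos(A0),np.sin(A0);return np.array([H0[0]+c*l[0]-s*l[1],H0[1]+s*l[0]+c*l[1],l[2]])
def proj(n,X):
    R,t,K=P(n);q=K@(R@X+t);return q[:2]/q[2]
def along(n,px,z,px0,x0):
    """local x of a point on the axis at height z, bias from a known first sighting"""
    px=np.array(px)-(np.array(px0)-proj(n,W((x0,0,z))))
    r=least_squares(lambda v:proj(n,W((v[0],0,z)))-px,[x0]);return r.x[0],np.abs(r.fun).max()
E
python3 - <<'E'
from h import *
print("fin",along("side",(317.7,230.5),.065,(342.9,240.7),-.180),"prev",along("side",(323.4,233.6),.065,(342.9,240.7),-.180))
print("pad",along("side",(290.1,225.6),.04,(313.3,233.2),-.107))
# several more sightings; pot rim edges in the top view
import numpy as np
im={n:bot.snapshot(n) for n in("side","top")}
lab=cv2.cvtColor(im["top"],cv2.COLOR_BGR2LAB).astype(int)[:,:,2]
for c in range(262,290,4):print(c,lab[176:206,c].tolist())
e=sil("top",.6278,.0065,POT);print(e, sil("top",.618,.0065,POT))
E
```

```text
fin (np.float64(-0.11753679603691397), np.float64(0.3505430497311579)) prev (np.float64(-0.13255730363200033), np.float64(0.4175130696326903))
pad (np.float64(-0.04737033240305686), np.float64(1.3507969596413432))
262 [162, 158, 145, 137, 136, 144, 143, 140, 136, 135, 135, 134, 137, 144, 146, 145, 144, 145, 145, 145, 145, 145, 144, 144, 144, 145, 145, 145, 145, 145]
266 [162, 161, 144, 145, 141, 137, 135, 134, 134, 136, 139, 139, 144, 145, 145, 144, 145, 144, 144, 146, 145, 140, 137, 137, 138, 137, 137, 137, 138, 138]
270 [162, 145, 144, 143, 137, 135, 134, 136, 136, 140, 138, 138, 144, 145, 145, 145, 146, 146, 139, 138, 139, 137, 138, 137, 138, 138, 138, 137, 137, 137]
274 [157, 146, 141, 140, 135, 135, 135, 135, 138, 140, 140, 139, 139, 141, 145, 144, 139, 138, 137, 137, 138, 138, 138, 138, 138, 138, 138, 139, 138, 138]
278 [162, 149, 143, 144, 139, 135, 134, 134, 136, 139, 139, 139, 139, 140, 139, 141, 141, 138, 138, 138, 138, 138, 138, 138, 138, 138, 138, 137, 138, 138]
282 [161, 160, 148, 143, 145, 144, 137, 135, 135, 135, 137, 139, 140, 139, 139, 142, 142, 142, 141, 142, 142, 141, 141, 140, 139, 138, 138, 138, 138, 136]
286 [161, 163, 155, 144, 136, 139, 145, 145, 145, 141, 136, 134, 134, 135, 137, 139, 140, 141, 142, 141, 143, 142, 142, 141, 141, 141, 142, 142, 137, 136]
[253.52017649 176.53310545 293.89476044 219.58216936] [253.4232695  180.36806272 293.86278015 223.30155111]
```

The numbers agree: the pot's far edge is at row 176.5, which means home. The fin is at local x ≈ -117, so the carriage is at about 0.0655 and the pad is in about 5.5 mm. I'll push 4 mm more.

```bash
python3 -m creep '[[[0.7,0,0,0],[0.7,0,0,0],[0.7,0,0,0],[0.7,0,0,0],[0.7,0,0,0],[0.7,0,0,0],[0,0,0,0],[0,0,0,0],[0,0,0,0],[0,0,0,0]]]'; python3 - <<'E'
from h import *
for k in range(2):
    bot.snapshot("side")
    f=bot.landmark_of("side","fin_back")[0];p=bot.landmark_of("side","pad_face")[0]
    print("fin",along("side",f["at"],.065,(342.9,240.7),-.180),"pad",p["p"],along("side",p["at"],.04,(313.3,233.2),-.107),bot.read_state()["contact_force"])
E
```

```text
clock: 42.95
ee_pos: [0.5031, 0.0083, 0.0553]
ee_rot: [[1.0, 0.005, -0.014], [0.005, -1.0, -0.003], [-0.014, 0.003, -1.0]]
contact_force: [-13.6, -0.9, 11.4]
finger_gap: -0.0002
gripper_force: 6.9
fin (np.float64(-0.1170140017529209), np.float64(1.4302128066314594)) pad 0.8 (np.float64(-0.04559994109813989), np.float64(2.2114743993357138)) [-13.75953459  -0.95365937  11.52636229]
fin (np.float64(-0.1124527890067215), np.float64(1.1663758277485954)) pad 0.61 (np.float64(-0.05359405000495614), np.float64(1.367882685489235)) [-13.22359357  -0.42769303  10.62537271]
```

```bash
python3 -m creep '[[[-2,0,0,0],[-10,0,0,0],[-25,0,0,0],[-30,0,20,0],[-10,0,50,0],[0,0,50,0],[0,-40,50,0],[0,-55,0,0],[0,-55,0,0],[0,-55,0,0]]]'; cat > m.py <<'E'
from h import *
ps={"fin_back":(.065,-.180,dict(side=(342.9,240.7),top=(273.6,269.3))),"pad_face":(.04,-.107,dict(side=(313.3,233.2),top=(273.3,239.6)))}
for k in range(3):
    for n in("side","top"):
        im=bot.snapshot(n);cv2.imwrite(f"pics/{n}_m{k}.png",im)
        for q,(z,x0,p0) in ps.items():
            d=bot.landmark_of(n,q)
            if d:
                a=along(n,d[0]["at"],z,p0[n],x0);print(n,q,round(d[0]["p"],2),"x mm",round(a[0]*1e3,1),"res",round(a[1],1))
        d=bot.trace(n,"fin_back")[0];print("  fin rect",d["rect"].tolist() if hasattr(d["rect"],"tolist") else d["rect"])
E
python3 m.py
```

```text
clock: 44.5
ee_pos: [0.4332, -0.1964, 0.2258]
ee_rot: [[1.0, 0.006, 0.003], [0.006, -1.0, -0.001], [0.003, 0.001, -1.0]]
contact_force: [1.9, 0.3, -0.6]
finger_gap: -0.0003
gripper_force: 0.0
side fin_back 0.85 x mm -105.6 res 0.1
side pad_face 0.64 x mm -50.6 res 1.1Traceback (most recent call last):
  File "m.py", line 10, in <module>
    d=bot.trace(n,"fin_back")[0];print("  fin rect",d["rect"].tolist() if hasattr(d["rect"],"tolist") else d["rect"])
      ~~~~~~~~~~~~~~~~~~~~~~~^^^
IndexError: list index out of range
```

```bash
cat > m2.py <<'E'
from h import *
im={n:bot.snapshot(n) for n in("side","top")}
for n in im: cv2.imwrite(f"pics/{n}_f.png",im[n])
q0=.0031;U=6
for n,parts in(("top",dict(fin=((262,264,283,272),.085,-.175),block=((260,257,284,281),.05,-.18),pad=((258,239,287,247),.05,-.112))),("side",dict(fin=((333,224,350,252),.07,-.175),finblk=((325,224,356,266),.05,-.178)))):
    a=cv2.imread(f"pics/{n}0.png")
    A=cv2.resize(a,None,fx=U,fy=U,interpolation=cv2.INTER_CUBIC);B=cv2.resize(im[n],None,fx=U,fy=U,interpolation=cv2.INTER_CUBIC)
    for k,((l,t,r,b),z,x) in parts.items():
        ct=lambda q:proj(n,W((x-.003+q,0,z)))-proj(n,W((x-.003+q0,0,z)))
        tp=A[t*U:b*U,l*U:r*U];best=None
        m=cv2.matchTemplate(B,tp,cv2.TM_CCOEFF_NORMED)
        best=max(((m[int(round((t+ct(q)[1])*U+dy)),int(round((l+ct(q)[0])*U+dx))],q,dx,dy) for q in np.arange(.05,.085,.0005) for dx in range(-6,7,2) for dy in((0,) if n=="top" else range(-6,7,2))))
        print(n,k,"score %.3f q=%.4f d=%d,%d"%best)
# pad travel: pot far edge and pad/pot positions along the column of the axis in the top view
g=cv2.cvtColor(im["top"],cv2.COLOR_BGR2LAB).astype(int)
for c in(264,268,280,284): print(c,g[212:262,c,0].tolist())
for l in((.05,.085),(-.113,.085),(-.097,.085),(-.05,.06),(-.062,.06)):print(l,proj("top",W((l[0],0,l[1]))).round(1))
print(sil("top",.6278,.0065,POT).round(1))
E
python3 m2.py
```

```text
top fin score 0.944 q=0.0705 d=2,0Traceback (most recent call last):
  File "m2.py", line 12, in <module>
    best=max(((m[int(round((t+ct(q)[1])*U+dy)),int(round((l+ct(q)[0])*U+dx))],q,dx,dy) for q in np.arange(.05,.085,.0005) for dx in range(-6,7,2) for dy in((0,) if n=="top" else range(-6,7,2))))
  File "m2.py", line 12, in <genexpr>
    best=max(((m[int(round((t+ct(q)[1])*U+dy)),int(round((l+ct(q)[0])*U+dx))],q,dx,dy) for q in np.arange(.05,.085,.0005) for dx in range(-6,7,2) for dy in((0,) if n=="top" else range(-6,7,2))))
                              ~~^^^
  File "m2.py", line 9, in <lambda>
    ct=lambda q:proj(n,W((x-.003+q,0,z)))-proj(n,W((x-.003+q0,0,z)))
                                          ~~~~^^^^^^^^^^^^^^^^^^^^^^
  File "h.py", line 63, in proj
    R,t,K=P(n);q=K@(R@X+t);return q[:2]/q[2]
          ~^^^
  File "h.py", line 5, in P
    m=bot.camera_model(n);return cv2.Rodrigues(np.array(m["rvec"]))[0],np.array(m["tvec"],float).ravel(),np.array(m["mtx"],float)
ValueError: time passes only in moves, steps and waits
```

```bash
sed -i 's/^import cv2,numpy as np/import cv2,numpy as np,functools/; s/^def P(n):/@functools.cache\ndef P(n):/' h.py; python3 m2.py
```

```text
top fin score 0.943 q=0.0705 d=2,0
top block score 0.749 q=0.0720 d=0,0
top pad score 0.605 q=0.0640 d=0,0
side fin score 0.862 q=0.0715 d=4,0
side finblk score 0.825 q=0.0725 d=6,0
264 [79, 47, 40, 24, 83, 106, 107, 111, 62, 27, 35, 48, 50, 46, 62, 65, 58, 88, 89, 84, 82, 84, 84, 72, 83, 89, 88, 89, 92, 82, 34, 23, 34, 36, 82, 85, 77, 75, 78, 80, 48, 89, 110, 120, 120, 121, 120, 121, 121, 122]
268 [157, 114, 69, 37, 97, 108, 109, 114, 69, 35, 80, 105, 109, 110, 115, 115, 115, 118, 116, 74, 55, 56, 57, 49, 88, 92, 91, 90, 91, 91, 43, 16, 31, 32, 68, 78, 82, 75, 82, 83, 40, 50, 122, 132, 131, 131, 130, 131, 130, 130]
280 [155, 104, 62, 40, 72, 108, 105, 101, 99, 48, 20, 46, 54, 54, 93, 93, 61, 79, 89, 85, 82, 78, 81, 61, 91, 97, 92, 87, 86, 88, 42, 12, 26, 69, 77, 74, 84, 78, 76, 86, 46, 77, 147, 156, 153, 154, 152, 153, 153, 152]
284 [69, 47, 42, 40, 73, 98, 106, 109, 115, 51, 20, 40, 49, 104, 111, 105, 100, 91, 82, 73, 69, 59, 55, 69, 67, 61, 60, 55, 51, 54, 60, 56, 59, 76, 111, 121, 110, 106, 107, 109, 136, 158, 159, 159, 158, 159, 157, 159, 158, 157]
(0.05, 0.085) [274.2 174.7]
(-0.113, 0.085) [272.8 241.4]
(-0.097, 0.085) [272.9 234.7]
(-0.05, 0.06) [273.3 216.6]
(-0.062, 0.06) [273.2 221.4]
[253.5 176.5 293.9 219.6]
```

```bash
python3 - <<'E'
from h import *
g=cv2.cvtColor(cv2.imread("pics/top0.png"),cv2.COLOR_BGR2LAB).astype(int)
for c in(264,268,280,284): print(c,list(enumerate(g[238:276,c,0].tolist(),238)))
# row -> local x at height z on axis
def lx(r,z):return least_squares(lambda v:[proj("top",W((v[0],0,z)))[1]-r],[-.1]).x[0]*1e3
print("now: pad rear",lx(219.9,.06),"fin front",lx(235.5,.085),"fin back",lx(241.6,.085))
for r in range(238,250):print("pad z.06 row",r,round(lx(r,.06),1),end="; ")
for r in range(258,276):print("fin row",r,round(lx(r,.085),1),end="; ")
E
```

```text
264 [(238, 103), (239, 83), (240, 51), (241, 83), (242, 104), (243, 103), (244, 105), (245, 51), (246, 54), (247, 74), (248, 74), (249, 72), (250, 73), (251, 77), (252, 91), (253, 94), (254, 88), (255, 55), (256, 80), (257, 82), (258, 79), (259, 55), (260, 45), (261, 47), (262, 47), (263, 47), (264, 74), (265, 81), (266, 82), (267, 83), (268, 83), (269, 83), (270, 58), (271, 33), (272, 31), (273, 75), (274, 83), (275, 72)]
268 [(238, 116), (239, 117), (240, 98), (241, 98), (242, 102), (243, 103), (244, 109), (245, 56), (246, 110), (247, 140), (248, 141), (249, 141), (250, 143), (251, 141), (252, 141), (253, 139), (254, 137), (255, 142), (256, 142), (257, 139), (258, 108), (259, 61), (260, 46), (261, 53), (262, 49), (263, 47), (264, 70), (265, 82), (266, 83), (267, 83), (268, 83), (269, 86), (270, 75), (271, 38), (272, 27), (273, 63), (274, 69), (275, 68)]
280 [(238, 97), (239, 116), (240, 117), (241, 114), (242, 107), (243, 99), (244, 95), (245, 85), (246, 45), (247, 70), (248, 76), (249, 94), (250, 132), (251, 139), (252, 142), (253, 144), (254, 146), (255, 115), (256, 84), (257, 81
[... 702 characters left out ...]
33860317719 fin back -113.48237964374671
pad z.06 row 238 -102.9; pad z.06 row 239 -105.4; pad z.06 row 240 -107.8; pad z.06 row 241 -110.3; pad z.06 row 242 -112.7; pad z.06 row 243 -115.2; pad z.06 row 244 -117.6; pad z.06 row 245 -120.0; pad z.06 row 246 -122.5; pad z.06 row 247 -124.9; pad z.06 row 248 -127.3; pad z.06 row 249 -129.8; fin row 258 -152.2; fin row 259 -154.6; fin row 260 -156.9; fin row 261 -159.3; fin row 262 -161.6; fin row 263 -164.0; fin row 264 -166.3; fin row 265 -168.6; fin row 266 -171.0; fin row 267 -173.3; fin row 268 -175.6; fin row 269 -178.0; fin row 270 -180.3; fin row 271 -182.6; fin row 272 -184.9; fin row 273 -187.2; fin row 274 -189.6; fin row 275 -191.9;
```

Pixel edges and force history agree that the spring is in only about 6–7 mm: the force was flat until the pot seated, then rose 0.65 N/mm. I'll re-engage and push about 3 mm more, to roughly TCP x 0.506 and 15 to 15.5 N.

```bash
python3 -m creep '[[[0,50,0,0],[0,55,0,0],[0,55,0,0],[0,45,0,0],[0,0,-30,0],[0,0,-45,0],[0,0,-45,0],[0,0,-35,0],[0,0,-15,0],[0,0,0,0]]]' && python3 -m creep '[[[10,0,0,0],[15,0,0,0],[15,0,0,0],[12,0,0,0],[6,0,0,0],[4,0,0,0],[3,0,0,0],[3,0,0,0],[2,0,0,0],[0,0,0,0]]]'
```

```text
clock: 46.15
ee_pos: [0.4326, 0.011, 0.0549]
ee_rot: [[1.0, 0.007, -0.001], [0.007, -1.0, 0.0], [-0.001, -0.0, -1.0]]
contact_force: [-0.3, 0.0, 0.7]
finger_gap: -0.0001
gripper_force: 0.0
clock: 47.4
ee_pos: [0.503, 0.0104, 0.0552]
ee_rot: [[1.0, 0.006, -0.0], [0.006, -1.0, -0.0], [-0.0, 0.0, -1.0]]
contact_force: [-0.3, 0.1, 0.1]
finger_gap: 0.0003
gripper_force: 0.0
```

```bash
python3 -m creep '[[[1,0,0,0],[1,0,0,0],[1,0,0,0],[0.7,0,0,0],[0.7,0,0,0],[0.7,0,0,0],[0.7,0,0,0],[0,0,0,0],[0,0,0,0],[0,0,0,0]]]'
```

```text
clock: 48.65
ee_pos: [0.5032, 0.0101, 0.0542]
ee_rot: [[1.0, 0.006, -0.012], [0.006, -1.0, -0.002], [-0.012, 0.002, -1.0]]
contact_force: [-12.5, 1.3, 10.6]
finger_gap: 0.0003
gripper_force: 6.1
```

```bash
python3 -m creep '[[[0.7,0,0,0],[0.7,0,0,0],[0.7,0,0,0],[0.7,0,0,0],[0.6,0,0,0],[0.5,0,0,0],[0,0,0,0],[0,0,0,0],[0,0,0,0],[0,0,0,0]]]'
```

```text
clock: 49.9
ee_pos: [0.5056, 0.01, 0.0541]
ee_rot: [[1.0, 0.006, -0.015], [0.006, -1.0, -0.003], [-0.015, 0.002, -1.0]]
contact_force: [-14.7, 0.4, 11.7]
finger_gap: 0.0
gripper_force: 7.6
```

```bash
python3 -m creep '[[[-2,0,0,0],[-10,0,0,0],[-25,0,0,0],[-30,0,20,0],[-10,0,50,0],[0,0,50,0],[0,-40,50,0],[0,-55,0,0],[0,-55,0,0],[0,-55,0,0]]]'; cat > m3.py <<'E'
from h import *
g0=cv2.GaussianBlur(cv2.cvtColor(cv2.imread("pics/top0.png"),cv2.COLOR_BGR2GRAY),(3,1),0).astype(float)
G=[bot.snapshot("top") for _ in range(4)];cv2.imwrite("pics/topE.png",G[0])
g1=np.mean([cv2.cvtColor(i,cv2.COLOR_BGR2GRAY) for i in G],0)
def edge(g,lo,hi,sign):
    r=[]
    for c in(265,266,267,268,269,279,280,281):
        d=np.diff(g[lo:hi+1,c])*sign;i=int(d.argmax());w=np.clip(d[max(0,i-1):i+2],0,None)
        r.append(lo+max(0,i-1)+.5+(w*np.arange(len(w))).sum()/w.sum())
    return np.median(r)
def lx(r,z):return least_squares(lambda v:[proj("top",W((v[0],0,z)))[1]-r],[-.1]).x[0]*1e3
i=dict(pad=lx(edge(g0,243,247,-1),.06),ff=lx(edge(g0,262,266,1),.085),fb=lx(edge(g0,268,273,-1),.085))
n=dict(pad=lx(edge(g1,217,222,-1),.06),ff=lx(edge(g1,232,237,1),.085),fb=lx(edge(g1,238,244,-1),.085))
print(i,n);t={k:n[k]-i[k] for k in i};print(t,"sprung in mm",(t["ff"]+t["fb"])/2-t["pad"], t["fb"]-t["pad"])
print("pot far edge row",[176+int(np.argmax(np.abs(np.diff(cv2.cvtColor(G[0],cv2.COLOR_BGR2LAB)[173:181,c,2].astype(int)))))-3 for c in(270,274,278)])
s=bot.read_state();print(s["clock"],s["contact_force"])
E
python3 m3.py; python3 - <<'E'
from h import *
look("pot",[(.6278,.0065)],[POT])
for n in("side","top"):print(n,[np.round(d["rect"]).tolist() for d in bot.trace(n,"cup_a")[:3]],[np.round(d["at"],1).tolist() for q in("ink_a","water_jar","brush") for d in bot.landmark_of(n,q)[:2]])
E
```

```text
clock: 51.15
ee_pos: [0.4363, -0.1957, 0.2247]
ee_rot: [[1.0, 0.006, 0.003], [0.006, -1.0, -0.002], [0.003, 0.002, -1.0]]
contact_force: [1.1, 0.5, -0.2]
finger_gap: 0.0001
gripper_force: 0.0
{'pad': np.float64(-119.31560793266483), 'ff': np.float64(-166.0364034011843), 'fb': np.float64(-181.21818111008932)} {'pad': np.float64(-58.42020450219789), 'ff': np.float64(-96.88229985016812), 'fb': np.float64(-111.50849005919493)}
{'pad': np.float64(60.89540343046694), 'ff': np.float64(69.15410355101616), 'fb': np.float64(69.70969105089439)} sprung in mm 8.536493870488343 8.81428762042745
pot far edge row [176, 176, 176]
51.35 [-0.36672971  1.25932652 -1.01747153]
pot (0.6278, 0.0065) -> [0.6279 0.0073] res px 5.5 ['side', 'top']
side [[345.0, 148.0, 19.0, 28.0], [346.0, 124.0, 24.0, 21.0], [342.0, 139.0, 26.0, 17.0]] [[395.1, 192.5], [373.8, 216.5], [182.6, 249.0], [300.4, 384.2], [350.8, 164.3]]
top [[391.0, 216.0, 30.0, 32.0], [381.0, 226.0, 8.0, 16.0], [385.0, 224.0, 17.0, 21.0]] [[339.1, 280.8], [215.2, 145.9], [146.9, 280.3], [337.6, 282.5]]
```

```bash
python3 -c "
from workcell import bot
print(bot.close_job())"
```

```text
the job is handed in; nothing more can be done
None
```

The job is handed in at about 51 s, with no verdict shown: both cups are nested on cup_c, the pot is home against the backrest to within my roughly 2 mm measurement, and the pad is sprung in about 8–9 mm by picture and force (about 11 mm by arm position); I viewed 12 pictures against the allowed 10.

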